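Feed a stopper through the corker's guide with a push stick

ROBOT

A 6-joint arm with a two-finger parallel gripper is mounted at the origin on the work surface. World frame = base frame: x ahead of the robot, y to its left, z up, the work surface at z = 0. Lengths are in m, angles in rad, forces in N, time in s.
With the tool pointing down it reaches from about 0.25 to 0.775 m from the base axis. Payload 4 kg.
Tool frame: the origin (TCP) lies on the mounting face of the last link; the fingertips stand 199 mm ahead of it and the grasp point (between the pads) lies 180 mm ahead of it; z points along the fingers, y is the direction in which the jaws open and shut (so a half turn about z gives the same grasp; the last joint's range is limited). The gripper opens to 94 mm and grips with 3 to 60 N. Pads are 16 mm wide; open, the fingers measure 119 mm over their backs; the gripper's body (75 mm by 177 mm) begins 78 mm behind the grasp point.
Start: joints at [-1.321, 0.087, 1.371, -0, 1.684, -0.103], TCP at [0.19, -0.516, 0.405] pointing down, gripper open.
Joint ranges: [-3.1, 3.1], [-0.76, 2.03], [0.27, 2.55], [-1.08, 4.22], [0.17, 2.65], [-2.57, 2.57]. Speed limits (rad/s): [2.79, 2.79, 3.14, 3.14, 3.14, 3.14].

INTERFACE

Orientations are given as a unit quaternion [x, y, z, w].
In Python, from rig import env gives the robot as it stands.
- The arm moves only by the tool servo_tool, never from a script. Its argument "motion" is a list of rows, each an object with "dp": the shift along the tool's x, y, z in mm, a list of three; "turn": the turn, a rotation vector about the tool's x, y, z in degrees, a list of three; "jaw": the finger opening in mm, from 0 to 94. In form: [{"dp": [dx, dy, dz], "turn": [ax, ay, az], "jaw": jaw}, ...]. A call has 1 to 20 rows; each row shifts and turns the commanded pose from where the row before left it, along the tool's axes as they then stand; what a row does not reach is not made up. A row lasts 1/12 s, in which the tool goes at most 41.7 mm and 7.16 degrees, less where a joint would pass 70% of its speed; a pose out of reach is approached as far as the arm can. A call with a gripper value outside its range is refused whole. The fingers move at their own pace and stop on an object; "newtons" is the grip in N (left out, the last holds). Time passes only in rows, so rows that do not move let the fingers close. It gives the time, the measured TCP pose, the force and the opening at its end, in the units of the state.
- env.sense(): the state, without advancing time (a new reading comes with each control period).
- env.camera(name): name is "scene" or "top"; returns a dict with "img" (420x560x3 uint8, blue, green, red), "K" (3x3 intrinsics, pixels), "T" (4x4, takes a point from camera to world coordinates). Camera axes: x right, y down, z forward; pixel columns grow to the right and rows downward; lengths in m; the calibration is good to about 2 mm. A picture is of the moment at which its call begins. There is no depth.
- env.sign_off(): hands the job in, once; it reports no verdict.
The state is a dict: "time_s": time; "qpos": joint angles; "joint_velocities": joint speeds; "effort": joint torques, N m; "tool_pos": TCP position; "ee_rot": TCP orientation; "wrist_force": force on the tool from outside, world axes, zero at the start; "torque": the same for the moment, N m; "width": finger opening in m.
Only numpy, scipy, OpenCV 4.12 (cv2) and the standard library are available. Lean on these libraries where they do the work, as an engineer would, in place of code of your own. Each camera call takes 0.05 s, during which the arm holds its last target.

TASK

On the cellar's bottling bench a cork stopper lies in the open trough of the metal feeding guide. Pick up the slim wooden push stick by its upright handle (not the wide push block, which does not fit the guide) and with its nose push the stopper along the trough and through under the gate until it rests up against the black end stop. Keep the gripper's fingers off the stopper, leave the other things on the bench where they are, and finally let go of the stick, which may stay lying in the guide.

Things in the scene. Friction and masses are not known exactly. Their poses are not given: they have to be found in the camera images.
- guide: Aluminium feeding guide, fixed, 250 long, 70 wide. Origin: centre of its underside, on the bench; x is the feeding direction, from the open mouth (x = -125) to the end stop; z up. Floor top z = 6. Side walls along the whole length, 4 thick, inner faces at y = -21 and 21, top z = 28. Open above except at the gate. The stick can enter from the mouth or from above.
- guide_gate (a point): Centre of the underside of the gate (guide x = 0, z = 42), axes as the guide's: a dark steel cover plate 5 thick over guide x = -30 to 30, top at z = 47, carried by cheeks on the two walls.
- guide_stop (a point): Middle of the end stop's face (guide x = 105, z = 21), axes as the guide's. The black stop block, top z = 36, closes the pocket, open above, which runs from the gate (x = 30) to x = 105.
- stopper_center (a point): Centre of the cork stopper to feed: a cylinder 31 in diameter, 48 long, about 14 g, lying in the trough with its axis along the guide; at the start centred 60 to 97 before the guide's origin, between mouth and gate. When it touches the end stop its centre is at guide x = 81. The axes may roll with it.
- stick: Slim push stick of light wood, 60 to 120 g, standing on the bench. Shaft 20 wide, 18 high, from x = -45 to the flat nose at x = 140. Handle on it: 50 long (x = -25 to 25), 18 wide in y, z = 18 to 66. Origin: underside of the shaft, below the handle's middle; x to the nose, z up. Held by the handle with fingertips 30 or more above the underside, the fingers clear the guide's walls.
- stick_nose (a point): Centre of the push stick's flat front face (x = 140, z = 9 in the stick's frame).
- block: Wide push block, a bystander: same wood, length and handle as the push stick but a shaft 52 wide, too wide for the guide. Origin and axes as for the stick. It and the stick swap places from time to time. Not to be moved.
- bottle: Bystander: green glass bottle standing upright, 88 in diameter, 310 high; origin at the centre of its base. Not to be moved.
- spare: Bystander: spare stopper standing on end on the bench, 31 in diameter, 48 high; origin at the centre of its base. Not to be moved.
- cup: Bystander: open steel bowl, 84 in diameter, 70 high; origin at the centre of its base. Not to be moved.
Mind the look-alikes: they are no part of the job. There is more than one size of the stick; the one meant has the size given above. What is shaped like the part that bears stopper_center but orange is not meant.

How it is judged:
On the way:
1. the stopper is under the gate, with the nose of the push stick in the guide right behind it (x of stopper_center in the frame of guide between -0.03 and 0.03 m and x of stick_nose in the frame of guide between -0.09 and 0.03 m and y of stick_nose in the frame of guide between -0.021 and 0.021 m and horizontal distance between stopper_center and stick_nose below 0.045 m), for 0.1 s.
At the end, for the whole second after the job is handed in: The stopper lies on the trough's floor in the pocket beyond the gate, within 15 mm of touching the end stop and between the walls, and it and the push stick are at rest; the stick may lie in the guide or on the bench (x of stopper_center in the frame of guide between 0.066 and 0.09 m and y of stopper_center in the frame of guide between -0.02 and 0.02 m and z of stopper_center in the frame of guide between 0.012 and 0.032 m and linear speed of each of stopper, stick below 0.02 m/s).
It fails at once if the gripper's fingers touch the stopper (contact force between the fingers and stopper above 0.5 N).
It fails at once if the wide push block is shifted by more than 30 mm (distance of block from where it was at the start of the episode above 0.03 m).
It fails at once if the bottle is shifted by more than 30 mm (distance of bottle from where it was at the start of the episode above 0.03 m).
It fails at once if the spare stopper is shifted by more than 30 mm (distance of spare from where it was at the start of the episode above 0.03 m).
It fails at once if the steel bowl is shifted by more than 30 mm (distance of cup from where it was at the start of the episode above 0.03 m).
It also fails if it takes over 45 s, if anything falls off the work surface, if the arm or the gripper's body presses on something with over 40 N, if the wrist force passes 120 N, or if a joint passes its speed limit or range.

## Working session

There is one attempt and no reset: what is moved stays moved. The work goes in short steps, Python scripts to look and compute and a tool call to move; the robot and the scene stay as the last step left them, time stands still between calls to the robot, and variables do not carry over. Pictures are saved under pics/ and viewed, and the job is handed in when it is done.

Besides the shell and the picture viewer there is one more tool, called after ">>>" as name(argument=value, ...) on one line, values as JSON. servo_tool: Moves the arm, as the interface text tells. Its arguments: {"type":"object","properties":{"motion":{"type":"array"},"newtons":{"type":"number"}},"required":["motion"]}

```bash
mkdir -p pics; ls
python3 - <<'E'
from rig import env
import cv2,numpy as np
print(env.sense())
for n in("scene","top"):
    c=env.camera(n); cv2.imwrite(f"pics/{n}0.png",c["img"]); print(n,c["K"].round(1).tolist(),c["T"].round(4).tolist())
    np.savez(f"pics/{n}0.npz",**c)
E
```

```text
pics
{'time_s': 0.0, 'qpos': array([-1.32107888e+00,  8.79595874e-02,  1.37219703e+00, -5.13569621e-05,
        1.68360325e+00, -1.03087237e-01]), 'joint_velocities': array([ 2.10514522e-03,  1.59439549e-03, -3.92780497e-04,  2.16408106e-03,
        4.61533056e-04, -8.59553631e-05]), 'effort': array([ 5.86781571e-04, -3.40181065e+01, -3.02424216e+01,  7.18908641e-02,
        3.30252189e-02, -1.65825613e-04]), 'tool_pos': array([ 0.19001156, -0.51602587,  0.40353024]), 'ee_rot': array([ 9.84481336e-01,  1.75485967e-01, -1.04823459e-04, -1.07882704e-03]), 'wrist_force': array([ 0.24109293, -0.04482728,  0.27020297]), 'torque': array([ 0.02239115, -0.00303682,  0.03287063]), 'width': 0.093736503971184}
scene [[406.8, 0.0, 284.6], [0.0, 406.8, 211.3], [0.0, 0.0, 1.0]] [[-0.4747, 0.697, -0.5375, 1.2292], [0.8801, 0.3713, -0.2958, 0.3221], [-0.0066, -0.6135, -0.7897, 0.9665], [0.0, 0.0, 0.0, 1.0]]
top [[470.3, 0.0, 285.0], [0.0, 470.3, 211.2], [0.0, 0.0, 1.0]] [[-0.0231, -0.986, 0.1651, 0.3395], [-0.9997, 0.0225, -0.0053, -0.0213], [0.0015, -0.1652, -0.9863, 1.4589], [0.0, 0.0, 0.0, 1.0]]
```

View pics/scene0.png

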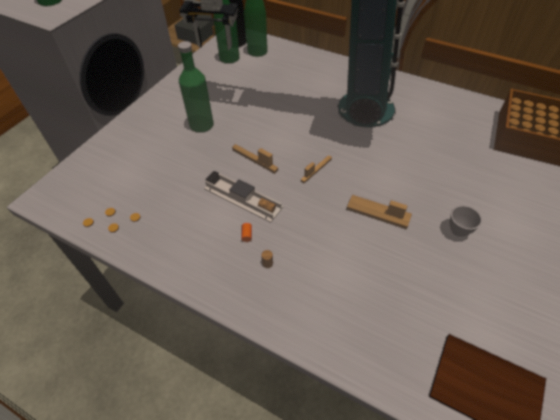

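View pics/top0.png

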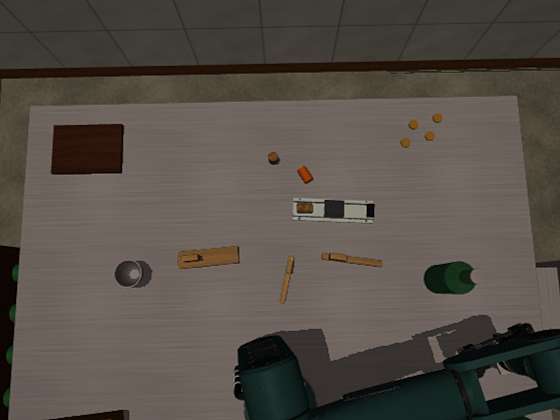

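```bash
cat > h.py <<'E'
import numpy as np,cv2
def load(p): return dict(np.load(p))
def ray(c,uv,z):
    K,T=c["K"],c["T"]; uv=np.atleast_2d(np.float64(uv))
    d=np.c_[uv,np.ones(len(uv))]@np.linalg.inv(K).T@T[:3,:3].T
    o=T[:3,3]; return o+d*((z-o[2])/d[:,2])[:,None]
def proj(c,P):
    P=np.atleast_2d(P); q=(P-c["T"][:3,3])@c["T"][:3,:3]; q=q@c["K"].T; return q[:,:2]/q[:,2:]
E
python3 - <<'E'
from h import *
t=load("pics/top0.npz");s=load("pics/scene0.npz")
cv2.imwrite("pics/topc.png",cv2.resize(t["img"][180:310,170:390],None,fx=3.6,fy=3.6,interpolation=cv2.INTER_CUBIC))
cv2.imwrite("pics/scenec.png",cv2.resize(s["img"][135:235,195:420],None,fx=3.5,fy=3.5,interpolation=cv2.INTER_CUBIC))
hsv=cv2.cvtColor(t["img"],cv2.COLOR_BGR2HSV)
m=cv2.inRange(hsv,(8,80,60),(25,255,255)); m[:235]=0;m[310:]=0;m[:,:160]=0;m[:,400:]=0
n,l,st,ce=cv2.connectedComponentsWithStats(m)
for i in range(1,n):
    if st[i,4]<60: continue
    r=cv2.minAreaRect(np.argwhere(l==i)[:,::-1].astype(np.float32)); b=cv2.boxPoints(r)
    w=ray(t,b,0.018); print(st[i],[round(float(np.linalg.norm(w[j]-w[j-1]))*1000) for j in(1,2)],np.round(b).tolist(),w.mean(0).round(3))
E
```

```text
[ 177  246   62   23 1005] [186, 52] [[176.0, 251.0], [237.0, 245.0], [239.0, 262.0], [178.0, 268.0]] [0.444 0.21  0.018]
[330 253  53  14 345] [23, 160] [[329.0, 259.0], [330.0, 252.0], [382.0, 260.0], [381.0, 268.0]] [ 0.426 -0.241  0.018]
[279 256  15  48 262] [144, 17] [[279.0, 302.0], [289.0, 255.0], [294.0, 256.0], [284.0, 303.0]] [ 0.372 -0.029  0.018]
```

View pics/topc.png

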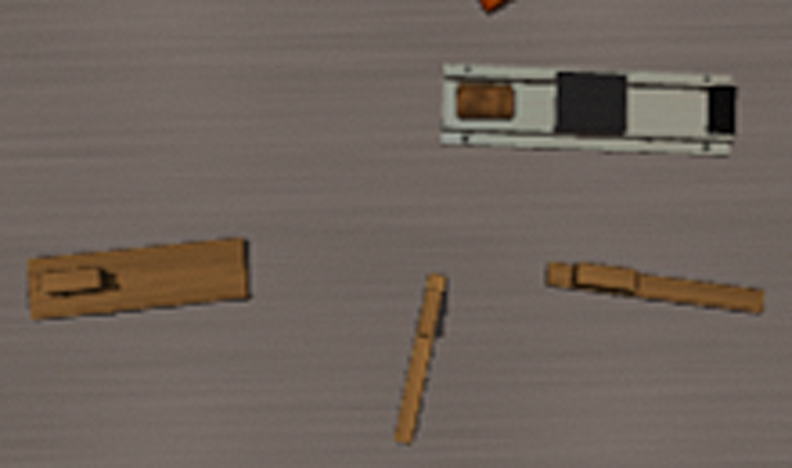

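View pics/scenec.png

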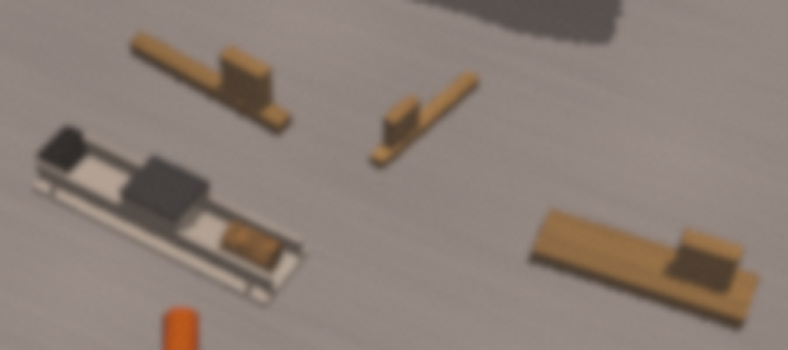

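Picture summary: the guide is at top px (333,210), with its mouth on the left (293,210) and its black stop on the right (371,210). The cork stopper is at (304,208).

Three wooden tools could be meant:
- (208,257): 186 x 52 mm, so it is the wide block.
- (287,280): about 144 x 17 mm, so it is the undersized look-alike.
- (352,260): about 185 mm long and 20 wide with the tail included, so it fits the stick.

The orange stopper at (305,175) is not meant. The crops confirm all this. Next I measure the stick and guide precisely.

Run:
```python
from h import *
t=load("pics/top0.npz");s=load("pics/scene0.npz")
hsv=cv2.cvtColor(t["img"],cv2.COLOR_BGR2HSV)
def comp(m,seed,r=30):
    m=m.copy()
    k=np.zeros_like(m); k[seed[1]-r:seed[1]+r,seed[0]-r-20:seed[0]+r+20]=255
    return np.argwhere((m&k)>0)[:,::-1].astype(np.float32)
def show(n,p,c,z):
    r=cv2.minAreaRect(p); b=cv2.boxPoints(r); w=ray(c,b,z)
    print(n,len(p),b.round(1).tolist()); print(w[:,:2].round(4).tolist(),[round(float(np.linalg.norm(w[j]-w[j-1]))*1000) for j in(1,2)],"c",w.mean(0).round(4))
mw=cv2.inRange(hsv,(5,70,20),(28,255,255))
st=comp(mw,(352,260),20); show("stick",st,t,.018)
sh=st[st[:,0]>350]; w=ray(t,sh,.018); vx,vy,x0,y0=cv2.fitLine(w[:,:2].astype(np.float32),cv2.DIST_L2,0,.01,.01).ravel(); print("shaft dir",vx,vy,np.degrees(np.arctan2(vy,vx)),x0,y0)
# ends along image
print("extent u",st[:,0].min(),st[:,0].max())
for u in list(range(320,386,2)): 
    c=st[st[:,0]==u][:,1]; print(u,c.min() if len(c) else None,c.max() if len(c) else None,end='; ')
print()
ck=comp(mw,(304,208),9); show("cork",ck,t,.0215)
mg=cv2.inRange(t["img"],(125,135,125),(255,255,255)); g=comp(mg,(333,210),22); 
cv2.imwrite("pics/mg.png",cv2.resize(mg[185:235,280:390],None,fx=6,fy=6))
show("guide",g,t,.028)
print([hsv[y,x].tolist() for x,y in((352,210),(300,220),(340,190),(304,208))])
```

```text
stick 432 [[321.20001220703125, 258.79998779296875], [322.29998779296875, 251.0], [382.5, 259.1000061035156], [381.5, 266.79998779296875]]
[[0.4308, -0.1365], [0.4543, -0.1405], [0.4256, -0.3237], [0.4022, -0.3192]] [24, 185] c [ 0.4282 -0.23    0.018 ]
shaft dir 0.15429275 0.9880252 81.124214 0.42007515 -0.27362737
extent u 322.0 382.0
320 None None; 322 253.0 258.0; 324 253.0 259.0; 326 253.0 259.0; 328 253.0 259.0; 330 253.0 259.0; 332 253.0 260.0; 334 253.0 260.0; 336 253.0 260.0; 338 254.0 261.0; 340 254.0 261.0; 342 254.0 261.0; 344 254.0 261.0; 346 255.0 262.0; 348 256.0 262.0; 350 256.0 262.0; 352 257.0 262.0; 354 257.0 263.0; 356 257.0 263.0; 358 257.0 263.0; 360 257.0 263.0; 362 258.0 264.0; 364 258.0 264.0; 366 258.0 264.0; 368 259.0 264.0; 370 259.0 265.0; 372 259.0 265.0; 374 259.0 265.0; 376 260.0 265.0; 378 260.0 266.0; 380 260.0 266.0; 382 261.0 263.0; 384 None None; 
cork 168 [[297.0, 202.0], [316.0, 202.0], [316.0, 212.0], [297.0, 212.0]]
[[0.6082, -0.0672], [0.6068, -0.1262], [0.5753, -0.1252], [0.5767, -0.0663]] [59, 32] c [ 0.5918 -0.0962  0.0215]
guide 661 [[292.3999938964844, 219.10000610351562], [293.29998779296875, 197.60000610351562], [371.8999938964844, 201.0], [370.8999938964844, 222.5]]
[[0.5539, -0.0513], [0.6212, -0.056], [0.6049, -0.2989], [0.5378, -0.2924]] [67, 243] c [ 0.5794 -0.1746  0.028 ]
[[26, 26, 145], [13, 40, 76], [10, 40, 114], [14, 173, 99]]
```

View pics/mg.png

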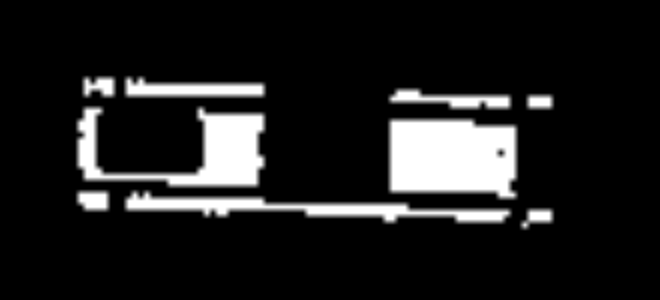

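Run:
```python
from h import *
t=load("pics/top0.npz");s=load("pics/scene0.npz")
cv2.imwrite("pics/g8.png",cv2.resize(t["img"][190:230,285:383],None,fx=8,fy=8,interpolation=cv2.INTER_CUBIC))
cv2.imwrite("pics/gs8.png",cv2.resize(s["img"][165:225,200:290],None,fx=8,fy=8,interpolation=cv2.INTER_CUBIC))
```

```text
(no output)
```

View pics/g8.png

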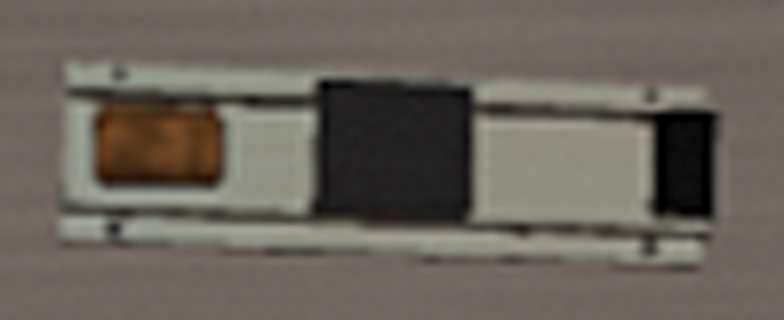

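View pics/gs8.png

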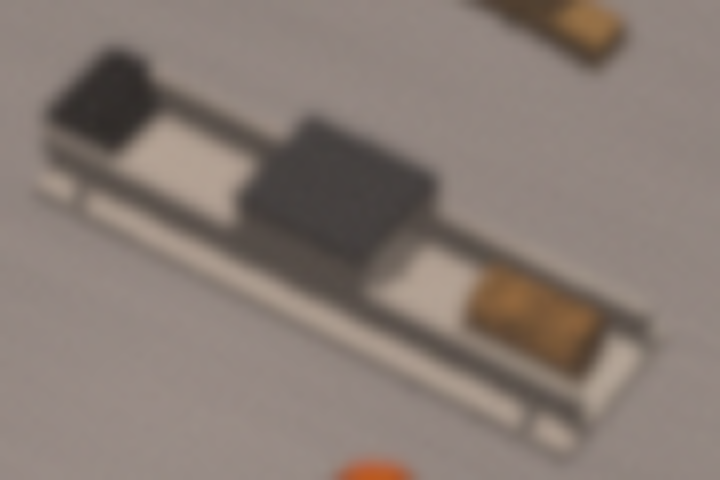

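Run:
```python
from h import *
t=load("pics/top0.npz");s=load("pics/scene0.npz")
f=lambda p:(np.array(p)+.5)/8-.5
q=f([(67,62),(707,90),(700,268),(57,240)])+[285,190]
for z in(0.003,.006):
    w=ray(t,q,z)[:,:2]; print(z,w.round(4).tolist(),[round(1000*float(np.linalg.norm(w[i]-w[i-1])),1) for i in range(4)],"c",w.mean(0).round(4),"yaw",[np.degrees(np.arctan2(*(w[j]-w[i])[::-1])).round(2) for i,j in((0,1),(3,2))])
g=f([(318,80),(472,87),(470,217),(318,213)])+[285,190]; w=ray(t,g,.047); print("gate",w.mean(0).round(4),[round(1000*float(np.linalg.norm(w[i]-w[i-1])),1) for i in range(4)])
st=f([(655,112),(713,112),(713,216),(655,216)])+[285,190]; w=ray(t,st,.036); print("stop",w.round(4).tolist())
# scene flange corners: BL outer mouth (570,458), outer stop (35,190)
q=f([(570,455),(35,192)])+[200,165]; print("scene flange outer", ray(s,q,.006).round(4).tolist())
ck=f([(97,105),(222,105),(222,187),(97,187)])+[285,190]; w=ray(t,ck,.0215);print("cork",w.mean(0).round(4),[round(1000*float(np.linalg.norm(w[i]-w[i-1])),1) for i in range(4)])
# stick in scene crop scenec 3.5 : tail bottom..., handle top corners
f2=lambda p:(np.array(p)+.5)/3.5-.5+np.array([195,135])
print("sc handle top",ray(s,f2([(222,58),(230,48),(271,66),(264,82)]),.066).round(4).tolist())
print("sc shaft nose",ray(s,f2([(133,44),(146,34)]),.018).round(4).tolist(),"tail",ray(s,f2([(277,121),(289,111)]),.018).round(4).tolist())
ft=lambda p:(np.array(p)+.5)/3.6-.5+np.array([170,180])
print("top handle",ray(t,ft([(575,290),(578,262),(636,268),(633,292)]),.066).round(4).tolist())
print("top shaft",ray(t,ft([(547,285),(549,262),(763,290),(760,313)]),.018).round(4).tolist())
```

```text
0.003 [[0.627, -0.0554], [0.61, -0.3071], [0.5393, -0.3006], [0.5561, -0.0496]] [71.1, 252.3, 71.0, 251.5] c [ 0.5831 -0.1782] yaw [np.float64(-93.86), np.float64(-93.83)]
0.006 [[0.6264, -0.0553], [0.6094, -0.3065], [0.5389, -0.3], [0.5557, -0.0496]] [70.9, 251.8, 70.8, 251.0] c [ 0.5826 -0.1778] yaw [np.float64(-93.86), np.float64(-93.83)]
gate [ 0.5817 -0.1782  0.047 ] [51.4, 58.9, 50.3, 57.7]
stop [[0.5957, -0.2802, 0.036], [0.5952, -0.3025, 0.036], [0.5548, -0.3003, 0.036], [0.5553, -0.2781, 0.036]]
scene flange outer [[0.6277, -0.0556, 0.006], [0.6149, -0.3035, 0.006]]
cork [ 0.5894 -0.0899  0.0215] [32.3, 48.6, 32.3, 48.4]
sc handle top [[0.4437, -0.204, 0.066], [0.429, -0.2042, 0.066], [0.4318, -0.1597, 0.066], [0.4525, -0.1553, 0.066]]
sc shaft nose [[0.4254, -0.3176, 0.018], [0.4077, -0.314, 0.018]] tail [[0.4493, -0.1452, 0.018], [0.4331, -0.1417, 0.018]]
top handle [[0.423, -0.1565, 0.066], [0.4459, -0.1598, 0.066], [0.4399, -0.2073, 0.066], [0.4203, -0.204, 0.066]]
top shaft [[0.4307, -0.1376, 0.018], [0.4501, -0.14, 0.018], [0.4222, -0.3206, 0.018], [0.4029, -0.317, 0.018]]
```

The guide measures 251 x 71 mm against 250 x 70. Its centre is about (0.583, -0.178), yaw -93.8°, and both views agree to about 3 mm. The cork is 48.5 x 32 mm, at guide x of about -88. The stick's origin is about (0.434, -0.182), yaw about -98.7°. I'll rotate the tool and swing round clear of the bottle.

>>> servo_tool(motion=[{"dp":[0,0,0],"turn":[0,0,-6.8],"jaw":94},{"dp":[0,0,0],"turn":[0,0,-6.8],"jaw":94},{"dp":[0,0,0],"turn":[0,0,-6.8],"jaw":94},{"dp":[0,0,0],"turn":[0,0,-6.8],"jaw":94},{"dp":[0,0,0],"turn":[0,0,-6.8],"jaw":94},{"dp":[0,0,0],"turn":[0,0,-6.8],"jaw":94},{"dp":[0,0,0],"turn":[0,0,-6.8],"jaw":94},{"dp":[0,0,0],"turn":[0,0,-6.8],"jaw":94},{"dp":[0,0,0],"turn":[0,0,-6.6],"jaw":94},{"dp":[34,2.3,0],"turn":[0,0,0],"jaw":94},{"dp":[34,2.3,0],"turn":[0,0,0],"jaw":94},{"dp":[34,2.3,0],"turn":[0,0,0],"jaw":94},{"dp":[34,2.3,0],"turn":[0,0,0],"jaw":94},{"dp":[34,2.3,0],"turn":[0,0,0],"jaw":94},{"dp":[34,2.3,0],"turn":[0,0,0],"jaw":94},{"dp":[34,2.3,0],"turn":[0,0,0],"jaw":94},{"dp":[34,2.3,0],"turn":[0,0,0],"jaw":94},{"dp":[0,0,0],"turn":[0,0,0],"jaw":94},{"dp":[0,0,0],"turn":[0,0,0],"jaw":94}], newtons=40)

```text
time_s: 1.68
tool_pos: [0.2499, -0.249, 0.4047]
ee_rot: [0.758, 0.652, -0.0, 0.001]
wrist_force: [-0.3, -0.0, -0.0]
width: 0.0939
```

>>> servo_tool(motion=[{"dp":[15.6,28.7,0],"turn":[0,0,0],"jaw":94},{"dp":[15.6,28.7,0],"turn":[0,0,0],"jaw":94},{"dp":[15.6,28.7,0],"turn":[0,0,0],"jaw":94},{"dp":[15.6,28.7,0],"turn":[0,0,0],"jaw":94},{"dp":[15.6,28.7,0],"turn":[0,0,0],"jaw":94},{"dp":[15.6,28.7,0],"turn":[0,0,0],"jaw":94},{"dp":[0,0,32],"turn":[0,0,0],"jaw":94},{"dp":[0,0,32],"turn":[0,0,0],"jaw":94},{"dp":[0,0,32],"turn":[0,0,0],"jaw":94},{"dp":[0,0,0],"turn":[0,0,0],"jaw":94},{"dp":[0,0,0],"turn":[0,0,0],"jaw":94}])

```text
time_s: 2.6
tool_pos: [0.4339, -0.1848, 0.3065]
ee_rot: [0.76, 0.65, -0.001, -0.003]
wrist_force: [-0.7, -0.1, -0.6]
width: 0.0943
```

Run:
```python
from rig import env
from h import *
print(env.sense()["tool_pos"].round(4))
s=env.camera("scene");t=env.camera("top")
a=cv2.resize(s["img"][60:235,150:330],None,fx=3.3,fy=3.3,interpolation=cv2.INTER_CUBIC)
cv2.imwrite("pics/s1.png",a);cv2.imwrite("pics/t1.png",t["img"])
```

```text
[ 0.4339 -0.1848  0.3065]
```

View pics/s1.png

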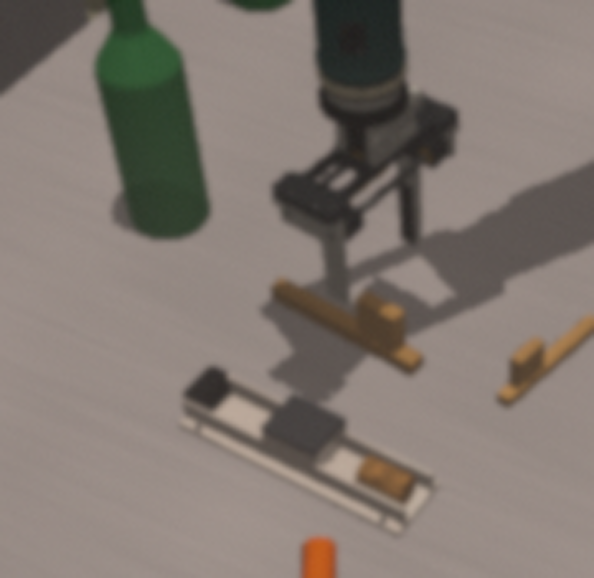

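The jaws hang open either side of the stick's handle (crop px 380,320), and everything else is untouched. Now I descend and close on the handle.

>>> servo_tool(motion=[{"dp":[2,0,20],"turn":[0,0,0],"jaw":94},{"dp":[0,0,20],"turn":[0,0,0],"jaw":94},{"dp":[0,0,20],"turn":[0,0,0],"jaw":94},{"dp":[0,0,12],"turn":[0,0,0],"jaw":94},{"dp":[0,0,0],"turn":[0,0,0],"jaw":94},{"dp":[0,0,0],"turn":[0,0,0],"jaw":94},{"dp":[0,0,0],"turn":[0,0,0],"jaw":10},{"dp":[0,0,0],"turn":[0,0,0],"jaw":10},{"dp":[0,0,0],"turn":[0,0,0],"jaw":10},{"dp":[0,0,0],"turn":[0,0,0],"jaw":10},{"dp":[0,0,0],"turn":[0,0,0],"jaw":10},{"dp":[0,0,0],"turn":[0,0,0],"jaw":10},{"dp":[0,0,0],"turn":[0,0,0],"jaw":10},{"dp":[0,0,0],"turn":[0,0,0],"jaw":10},{"dp":[0,0,0],"turn":[0,0,0],"jaw":10},{"dp":[0,0,0],"turn":[0,0,0],"jaw":10}], newtons=40)

```text
time_s: 4.03
tool_pos: [0.4346, -0.1819, 0.2366]
ee_rot: [0.759, 0.651, -0.0, -0.0]
wrist_force: [-0.5, -0.5, 0.8]
width: 0.0308
```

>>> servo_tool(motion=[{"dp":[0,0,0],"turn":[0,0,0],"jaw":10},{"dp":[0,0,0],"turn":[0,0,0],"jaw":10},{"dp":[0,0,0],"turn":[0,0,0],"jaw":10},{"dp":[0,0,0],"turn":[0,0,0],"jaw":10},{"dp":[0,0,0],"turn":[0,0,0],"jaw":10},{"dp":[0,0,0],"turn":[0,0,0],"jaw":10}])

```text
time_s: 4.53
tool_pos: [0.4345, -0.1819, 0.2366]
ee_rot: [0.759, 0.651, -0.0, -0.0]
wrist_force: [0.1, -0.2, 0.2]
width: 0.0176
```

>>> servo_tool(motion=[{"dp":[0,0,-20],"turn":[0,0,0],"jaw":10},{"dp":[0,0,-25],"turn":[0,0,0],"jaw":10},{"dp":[0,0,-25],"turn":[0,0,0],"jaw":10},{"dp":[0,0,0],"turn":[0,0,0],"jaw":10},{"dp":[0,0,0],"turn":[0,0,0],"jaw":10},{"dp":[0,0,0],"turn":[0,0,0],"jaw":10}])

```text
time_s: 5.03
tool_pos: [0.4342, -0.1818, 0.3054]
ee_rot: [0.759, 0.651, -0.0, -0.001]
wrist_force: [0.6, -0.2, -1.0]
width: 0.0178
```

Run:
```python
from rig import env
from h import *
st=env.sense();print(st["tool_pos"].round(4),st["width"],st["wrist_force"].round(2))
s=env.camera("scene");t=env.camera("top")
np.savez("pics/s2.npz",**s);np.savez("pics/t2.npz",**t)
a=cv2.resize(s["img"][60:235,150:330],None,fx=3.3,fy=3.3,interpolation=cv2.INTER_CUBIC)
b=cv2.resize(t["img"][150:320,260:420],None,fx=3.5,fy=3.5,interpolation=cv2.INTER_CUBIC)
cv2.imwrite("pics/s2.png",a);cv2.imwrite("pics/t2.png",b)
print("spare",ray(t,[273,157],.048).round(3),"orange",ray(t,[305,175],.0155).round(3))
```

```text
[ 0.4342 -0.1818  0.3054] 0.01784048363812766 [ 0.56 -0.18 -0.95]
spare [[0.747 0.004 0.048]] orange [[ 0.695 -0.095  0.016]]
```

View pics/s2.png

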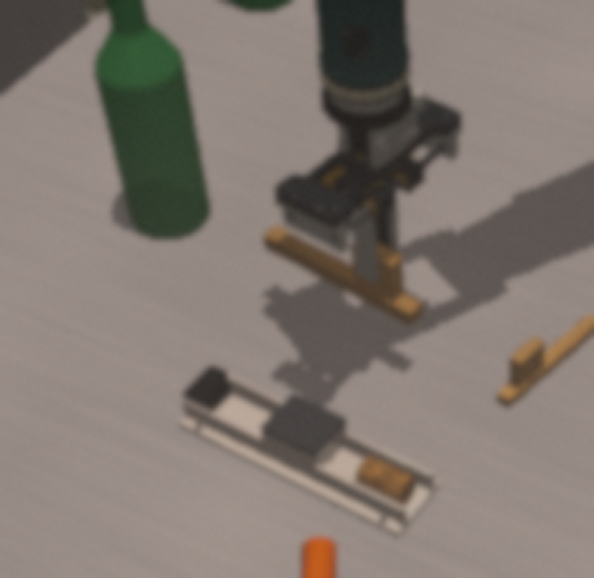

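View pics/t2.png

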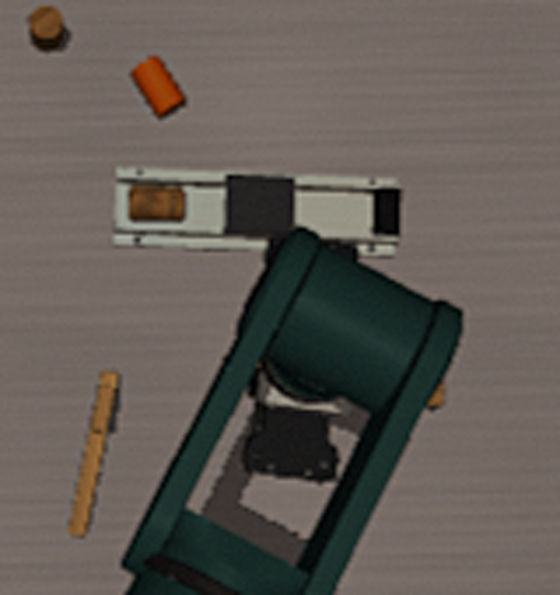

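Run:
```python
from h import *
s=load("pics/s2.npz")
y=np.radians(81.25+180);R=np.array([[np.cos(y),-np.sin(y)],[np.sin(y),np.cos(y)]])
P=[]
for x,w,z in((140,-10,18),(140,10,18),(-45,10,18),(-45,-10,18),(-45,10,0),(140,10,0)):
    P.append([*(R@[x/1000,w/1000]+[.4342,-.1818]),.0688+z/1000])
p=proj(s,P); img=cv2.resize(s["img"][110:180,210:310],None,fx=8,fy=8,interpolation=cv2.INTER_CUBIC)
for q in p: cv2.circle(img,tuple(int(v) for v in ((q-[210,110]+.5)*8)),3,(0,0,255),-1)
cv2.imwrite("pics/chk.png",img)
```

```text
(no output)
```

View pics/chk.png

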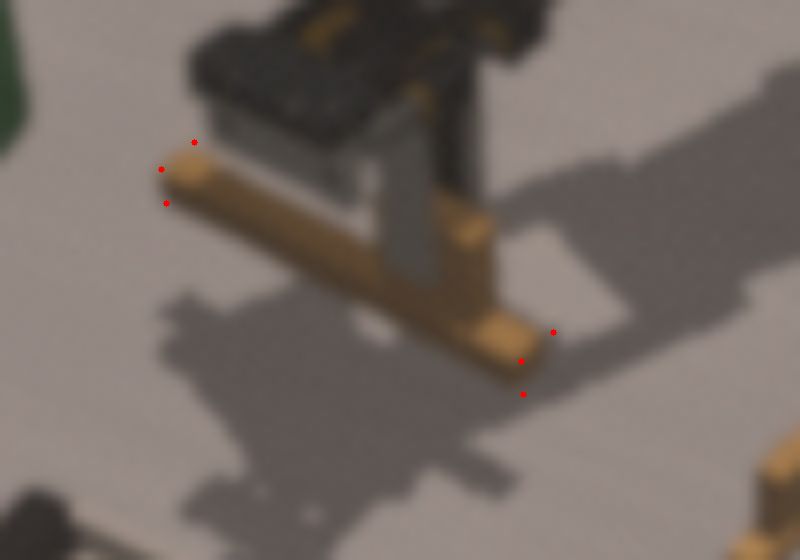

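The stick is held level within about 1° at the predicted place, and the predicted corners land within 1.5 px. Now I align it to the guide's yaw and carry it to behind the mouth.

>>> servo_tool(motion=[{"dp":[0,0,0],"turn":[0,0,-2.45],"jaw":10},{"dp":[0,0,0],"turn":[0,0,-2.45],"jaw":10},{"dp":[24.8,12.2,0],"turn":[0,0,0],"jaw":10},{"dp":[24.8,12.2,0],"turn":[0,0,0],"jaw":10},{"dp":[24.8,12.2,0],"turn":[0,0,0],"jaw":10},{"dp":[24.8,12.2,0],"turn":[0,0,0],"jaw":10},{"dp":[24.8,12.2,0],"turn":[0,0,0],"jaw":10},{"dp":[24.8,12.2,0],"turn":[0,0,0],"jaw":10},{"dp":[24.8,12.2,0],"turn":[0,0,0],"jaw":10},{"dp":[24.8,12.2,0],"turn":[0,0,0],"jaw":10},{"dp":[24.8,12.2,0],"turn":[0,0,0],"jaw":10},{"dp":[24.8,12.2,0],"turn":[0,0,0],"jaw":10},{"dp":[24.8,12.2,0],"turn":[0,0,0],"jaw":10},{"dp":[24.8,12.2,0],"turn":[0,0,0],"jaw":10},{"dp":[0,0,0],"turn":[0,0,0],"jaw":10},{"dp":[0,0,0],"turn":[0,0,0],"jaw":10},{"dp":[0,0,0],"turn":[0,0,0],"jaw":10}])

```text
time_s: 6.55
tool_pos: [0.6004, 0.1047, 0.305]
ee_rot: [0.731, 0.683, -0.002, -0.001]
wrist_force: [-0.4, -0.9, -0.9]
width: 0.0177
```

>>> servo_tool(motion=[{"dp":[0,0,20],"turn":[0,0,0],"jaw":10},{"dp":[0,0,20],"turn":[0,0,0],"jaw":10},{"dp":[0,0,14],"turn":[0,0,0],"jaw":10},{"dp":[0,0,0],"turn":[0,0,0],"jaw":10},{"dp":[0,0,0],"turn":[0,0,0],"jaw":10},{"dp":[0,0,0],"turn":[0,0,0],"jaw":10}])

```text
time_s: 7.05
tool_pos: [0.6009, 0.1043, 0.2536]
ee_rot: [0.731, 0.682, 0.0, 0.0]
wrist_force: [0.1, 0.1, -0.2]
width: 0.0176
```

Run:
```python
from rig import env
from h import *
st=env.sense();print(st["tool_pos"].round(4),st["width"],st["wrist_force"].round(2))
s=env.camera("scene");t=env.camera("top")
np.savez("pics/s3.npz",**s);np.savez("pics/t3.npz",**t)
a=cv2.resize(s["img"][120:270,190:370],None,fx=4,fy=4,interpolation=cv2.INTER_CUBIC)
b=cv2.resize(t["img"][150:260,180:390],None,fx=3.8,fy=3.8,interpolation=cv2.INTER_CUBIC)
cv2.imwrite("pics/s3.png",a);cv2.imwrite("pics/t3.png",b)
```

```text
[0.6009 0.1043 0.2536] 0.017611556705378097 [ 0.14  0.06 -0.18]
```

View pics/s3.png

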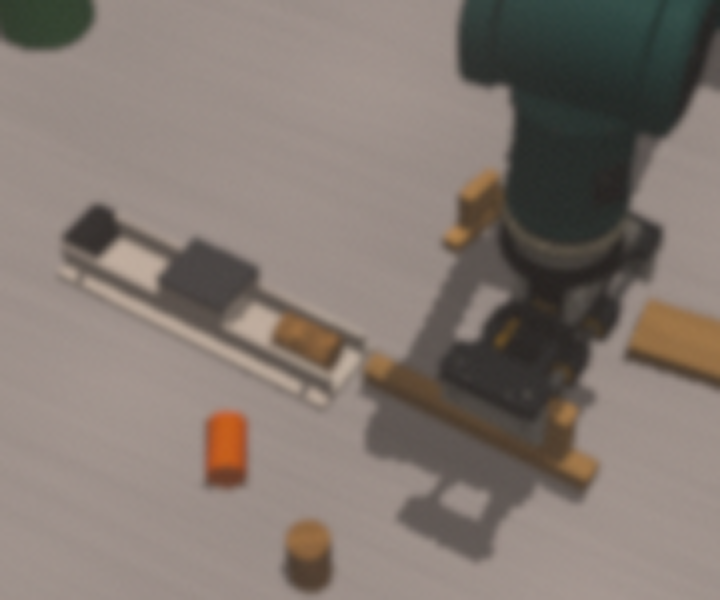

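View pics/t3.png

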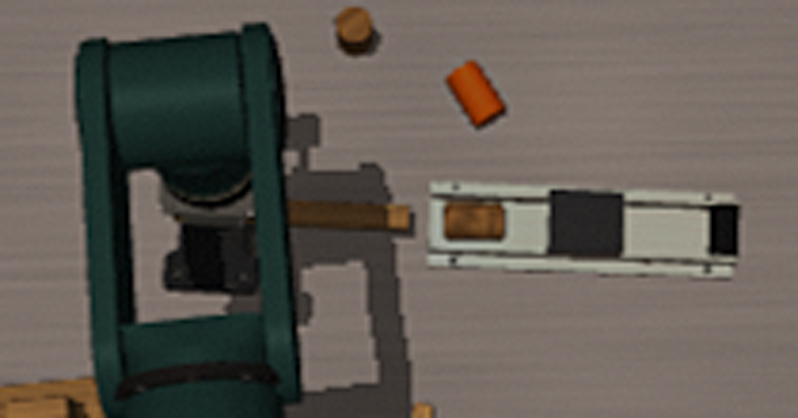

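In the top view the stick's nose is at crop (410,216). It lies in line with the cork at (475,221) and about 16 mm short of the mouth. I lower it 5 mm and enter.

>>> servo_tool(motion=[{"dp":[0,0,5],"turn":[0,0,0],"jaw":10},{"dp":[0,0,0],"turn":[0,0,0],"jaw":10},{"dp":[-8,0,0],"turn":[0,0,0],"jaw":10},{"dp":[-8,0,0],"turn":[0,0,0],"jaw":10},{"dp":[-8,0,0],"turn":[0,0,0],"jaw":10},{"dp":[-8,0,0],"turn":[0,0,0],"jaw":10},{"dp":[-8,0,0],"turn":[0,0,0],"jaw":10},{"dp":[-8,0,0],"turn":[0,0,0],"jaw":10},{"dp":[-8,0,0],"turn":[0,0,0],"jaw":10},{"dp":[-8,0,0],"turn":[0,0,0],"jaw":10},{"dp":[-8,0,0],"turn":[0,0,0],"jaw":10},{"dp":[0,0,0],"turn":[0,0,0],"jaw":10},{"dp":[0,0,0],"turn":[0,0,0],"jaw":10}])

```text
time_s: 8.23
tool_pos: [0.5959, 0.0326, 0.2477]
ee_rot: [0.731, 0.682, 0.0, -0.0]
wrist_force: [-0.4, 0.4, -0.5]
width: 0.018
```

```bash
cat > look.py <<'E'
from rig import env
from h import *
import sys
n=sys.argv[1]
st=env.sense();print(st["time_s"],st["tool_pos"].round(4),st["width"],st["wrist_force"].round(2))
s=env.camera("scene");t=env.camera("top")
a=cv2.resize(s["img"][135:235,190:330],None,fx=5,fy=5,interpolation=cv2.INTER_CUBIC)
b=cv2.resize(t["img"][190:230,240:383],None,fx=5,fy=5,interpolation=cv2.INTER_CUBIC)
b=cv2.copyMakeBorder(b,0,0,0,max(0,a.shape[1]-b.shape[1]),0); a=cv2.copyMakeBorder(a,0,0,0,b.shape[1]-a.shape[1],0)
im=np.vstack([b,a])[:600]; 
cv2.imwrite(f"pics/{n}.png",im)
E
python3 look.py v4
```

```text
8.2333 [0.5959 0.0326 0.2477] 0.018032976902006576 [-0.41  0.39 -0.49]
```

View pics/v4.png

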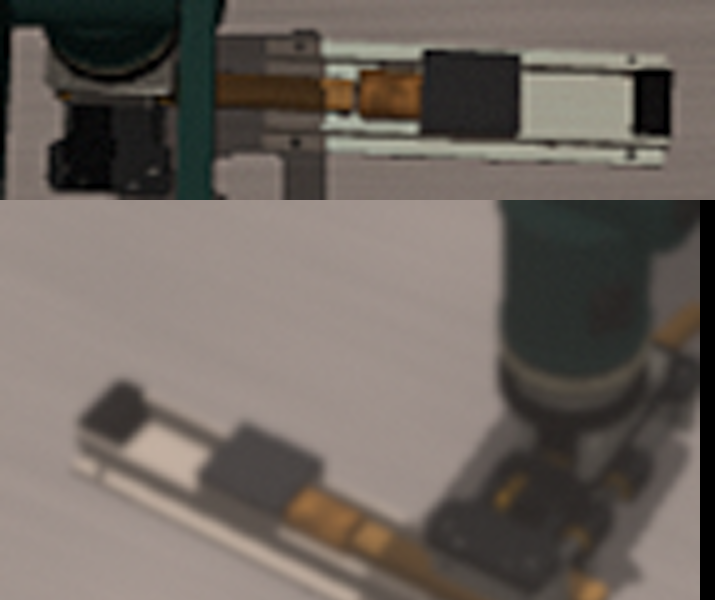

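The nose (355,95) is right behind the cork (392,93), centred between the walls, and the cork is entering the gate. I push on through.

>>> servo_tool(motion=[{"dp":[-7,0,0],"turn":[0,0,0],"jaw":10},{"dp":[-7,0,0],"turn":[0,0,0],"jaw":10},{"dp":[-7,0,0],"turn":[0,0,0],"jaw":10},{"dp":[-7,0,0],"turn":[0,0,0],"jaw":10},{"dp":[-7,0,0],"turn":[0,0,0],"jaw":10},{"dp":[-7,0,0],"turn":[0,0,0],"jaw":10},{"dp":[-7,0,0],"turn":[0,0,0],"jaw":10},{"dp":[-7,0,0],"turn":[0,0,0],"jaw":10},{"dp":[-7,0,0],"turn":[0,0,0],"jaw":10},{"dp":[-7,0,0],"turn":[0,0,0],"jaw":10},{"dp":[-7,0,0],"turn":[0,0,0],"jaw":10},{"dp":[-7,0,0],"turn":[0,0,0],"jaw":10},{"dp":[-7,0,0],"turn":[0,0,0],"jaw":10},{"dp":[-7,0,0],"turn":[0,0,0],"jaw":10},{"dp":[-7,0,0],"turn":[0,0,0],"jaw":10},{"dp":[-7,0,0],"turn":[0,0,0],"jaw":10},{"dp":[-3,0,0],"turn":[0,0,0],"jaw":10},{"dp":[0,0,0],"turn":[0,0,0],"jaw":10},{"dp":[0,0,0],"turn":[0,0,0],"jaw":10}])

```text
time_s: 9.92
tool_pos: [0.5881, -0.0817, 0.2477]
ee_rot: [0.731, 0.683, 0.0, -0.0]
wrist_force: [0.6, 0.4, -2.3]
width: 0.0181
```

```bash
python3 look.py v5
```

```text
9.9167 [ 0.5881 -0.0817  0.2477] 0.018059099259821652 [ 0.62  0.45 -2.31]
```

View pics/v5.png

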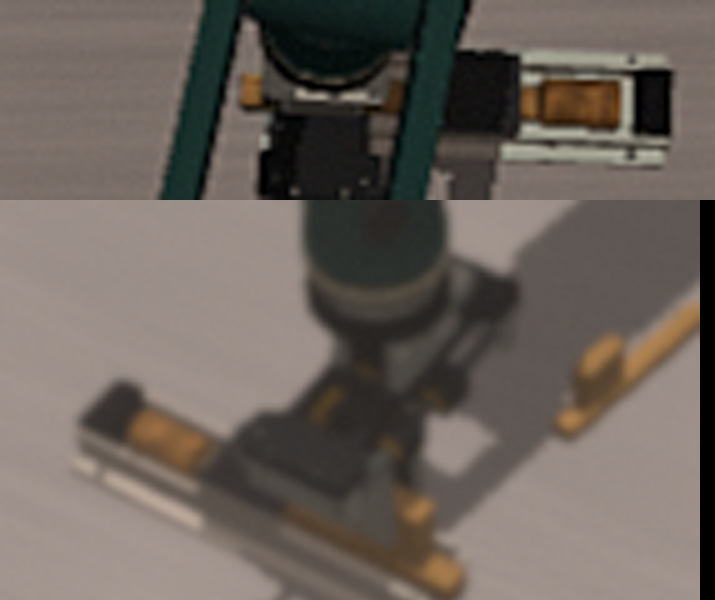

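The cork is through the gate at top crop (582,103), with a gap of about 9 mm to the stop face (635). I close that slowly and watch the force.

>>> servo_tool(motion=[{"dp":[-2,0,0],"turn":[0,0,0],"jaw":10},{"dp":[-2,0,0],"turn":[0,0,0],"jaw":10},{"dp":[-2,0,0],"turn":[0,0,0],"jaw":10},{"dp":[-1,0,0],"turn":[0,0,0],"jaw":10},{"dp":[-1,0,0],"turn":[0,0,0],"jaw":10},{"dp":[0,0,0],"turn":[0,0,0],"jaw":10}])

```text
time_s: 10.52
tool_pos: [0.5876, -0.0897, 0.2477]
ee_rot: [0.731, 0.683, -0.0, 0.0]
wrist_force: [0.3, -0.3, -1.5]
width: 0.0174
```

>>> servo_tool(motion=[{"dp":[-1,0,0],"turn":[0,0,0],"jaw":10},{"dp":[0,0,0],"turn":[0,0,0],"jaw":10},{"dp":[-1,0,0],"turn":[0,0,0],"jaw":10},{"dp":[0,0,0],"turn":[0,0,0],"jaw":10}])

```text
time_s: 10.85
tool_pos: [0.5874, -0.0916, 0.2477]
ee_rot: [0.731, 0.683, -0.0, 0.0]
wrist_force: [-0.4, -0.8, -1.5]
width: 0.0176
```

```bash
python3 look.py v6
```

```text
10.85 [ 0.5874 -0.0916  0.2477] 0.01755791420981726 [-0.37 -0.81 -1.5 ]
```

View pics/v6.png

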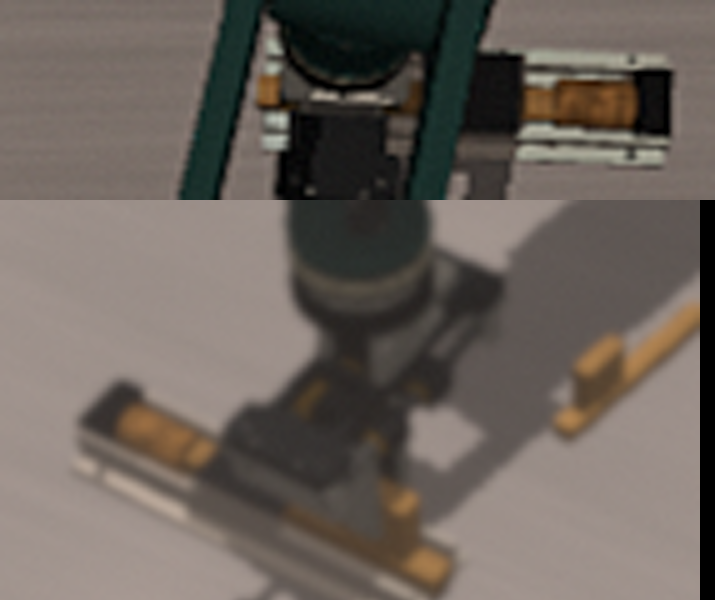

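The cork (595,103) now reaches the black stop's visible edge (637). I add a small push to feel for contact.

>>> servo_tool(motion=[{"dp":[-1,0,0],"turn":[0,0,0],"jaw":10},{"dp":[0,0,0],"turn":[0,0,0],"jaw":10},{"dp":[-1,0,0],"turn":[0,0,0],"jaw":10},{"dp":[0,0,0],"turn":[0,0,0],"jaw":10},{"dp":[0,0,0],"turn":[0,0,0],"jaw":10}])

```text
time_s: 11.37
tool_pos: [0.5873, -0.0936, 0.2477]
ee_rot: [0.731, 0.683, -0.0, 0.0]
wrist_force: [-0.6, 0.3, -1.0]
width: 0.0179
```

>>> servo_tool(motion=[{"dp":[-1,0,0],"turn":[0,0,0],"jaw":10},{"dp":[0,0,0],"turn":[0,0,0],"jaw":10},{"dp":[-1,0,0],"turn":[0,0,0],"jaw":10},{"dp":[0,0,0],"turn":[0,0,0],"jaw":10}])

```text
time_s: 11.7
tool_pos: [0.5872, -0.0946, 0.2479]
ee_rot: [0.731, 0.683, 0.001, -0.001]
wrist_force: [-0.7, 5.1, 0.8]
width: 0.0179
```

The wrist force rose to 5 N, so the cork is against the stop. I back off slightly, lower the stick to the trough floor and release.

>>> servo_tool(motion=[{"dp":[2,0,0],"turn":[0,0,0],"jaw":10},{"dp":[0,0,2],"turn":[0,0,0],"jaw":10},{"dp":[0,0,2],"turn":[0,0,0],"jaw":10},{"dp":[0,0,1],"turn":[0,0,0],"jaw":10},{"dp":[0,0,0],"turn":[0,0,0],"jaw":10},{"dp":[0,0,0],"turn":[0,0,0],"jaw":10}])

```text
time_s: 12.2
tool_pos: [0.5873, -0.0938, 0.2426]
ee_rot: [0.731, 0.683, -0.0, 0.0]
wrist_force: [-0.9, 0.4, 0.1]
width: 0.0186
```

>>> servo_tool(motion=[{"dp":[0,0,0],"turn":[0,0,0],"jaw":60},{"dp":[0,0,0],"turn":[0,0,0],"jaw":60},{"dp":[0,0,0],"turn":[0,0,0],"jaw":60},{"dp":[0,0,0],"turn":[0,0,0],"jaw":60},{"dp":[0,0,0],"turn":[0,0,0],"jaw":60},{"dp":[0,0,0],"turn":[0,0,0],"jaw":60},{"dp":[0,0,0],"turn":[0,0,0],"jaw":60},{"dp":[0,0,0],"turn":[0,0,0],"jaw":60},{"dp":[0,0,-10],"turn":[0,0,0],"jaw":60},{"dp":[0,0,-20],"turn":[0,0,0],"jaw":60},{"dp":[0,0,-25],"turn":[0,0,0],"jaw":60},{"dp":[0,0,-25],"turn":[0,0,0],"jaw":60},{"dp":[15,0,-25],"turn":[0,0,0],"jaw":60},{"dp":[30,0,0],"turn":[0,0,0],"jaw":60},{"dp":[30,0,0],"turn":[0,0,0],"jaw":60},{"dp":[30,0,0],"turn":[0,0,0],"jaw":60},{"dp":[30,0,0],"turn":[0,0,0],"jaw":60},{"dp":[0,0,0],"turn":[0,0,0],"jaw":60},{"dp":[0,0,0],"turn":[0,0,0],"jaw":60}])

```text
time_s: 13.78
tool_pos: [0.5964, 0.0426, 0.3485]
ee_rot: [0.73, 0.684, 0.0, 0.001]
wrist_force: [0.7, -0.9, -0.4]
width: 0.0598
```

```bash
python3 look.py v7
python3 - <<'E'
from rig import env
import cv2
cv2.imwrite("pics/s7.png",env.camera("scene")["img"])
E
```

```text
13.7833 [0.5964 0.0426 0.3485] 0.059793591472066074 [ 0.69 -0.85 -0.4 ]
```

View pics/v7.png

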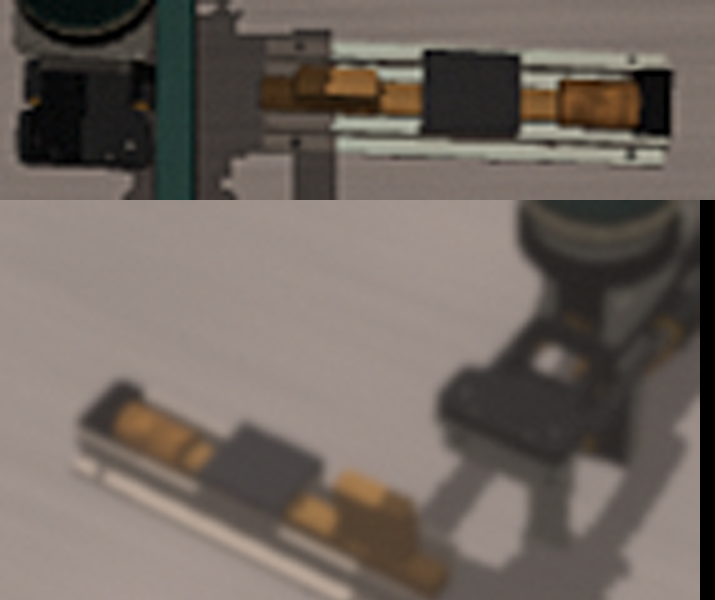

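View pics/s7.png

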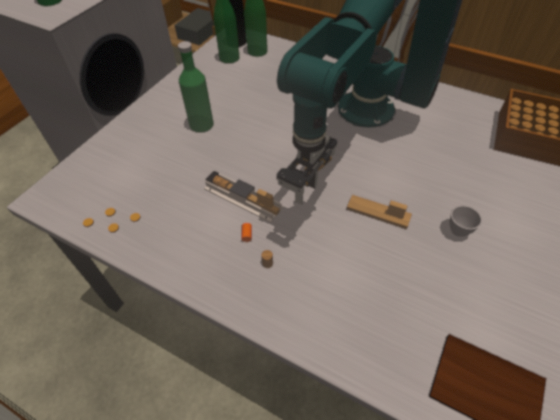

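Run:
```python
from rig import env
from h import *
t=load("pics/top0.npz")
w=ray(t,[(600.5)/5-.5+240,103.5/5-.5+190],.0215)[0]; a=np.radians(-93.85);d=np.array([np.cos(a),np.sin(a)]);r=w[:2]-[.582,-.178]
print(w.round(4),"guide x,y",r@d,d[0]*r[1]-d[1]*r[0])
print(env.sense()["time_s"]); env.sign_off()
```

```text
[ 0.5779 -0.2605  0.0215] guide x,y 0.082629846270996 0.001463553395996727
13.9333
the job is handed in; nothing more can be done
```

I picked up the slim push stick by its handle and pushed the cork along the trough, under the gate and up against the end stop. I then backed off 2 mm, set the stick down on the trough floor, let go and moved the arm clear. The job was handed in at 13.9 s; no verdict is reported.

- **Stopper position:** the final top view puts its centre at guide x ≈ 82.6 mm, y ≈ 1.5 mm. Touching the stop is 81 mm, so this agrees within the roughly 2 mm calibration.
- **Contact with the stop:** the wrist force rose to about 5 N on the last millimetre of pushing, so the cork did reach the stop.
- **Stick and bystanders:** the stick lies in the guide with its nose behind the cork. In the last scene picture the bottle, wide block, spare stopper, bowl and orange stopper look unmoved; I compared these by eye and did not re-measure them.
- **Undersized stick:** the arm hides it in the last picture. It was still in place in the previous one.
- **Under-gate stage:** I did not see this directly, because the plate hides the cork. The nose was right behind the cork both just before and just after the gate.
- **Disagreements:** the two camera views differed by up to 5 mm on the guide's outline and 7 mm on the handle's position. No check failed.

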